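# Set a spring prop leg to its tape mark and lock it with the cam lever

## Robot

A 6-joint arm with a two-finger parallel gripper is mounted at the origin on a cart in front of the work surface, level with it; the furniture and walls round the work are solid. World frame = base frame: x ahead of the robot, y to its left, z up, the work surface at z = 0. Lengths are in m, angles in rad, forces in N, time in s.
With the tool pointing down it reaches from about 0.275 to 0.75 m from the base axis. Payload 10.2 kg.
Tool frame: the origin (TCP) lies between the finger pads; the fingertips stand 14 mm ahead of it and the grasp point (between the pads) lies 5 mm behind it; z points along the fingers, y is the direction in which the jaws open and shut (so a half turn about z gives the same grasp; the last joint's range is limited). The gripper opens to 88 mm and grips with 3 to 60 N. Pads are 18 mm wide; open, the fingers measure 123 mm over their backs; the gripper's body (75 mm by 187 mm) begins 45 mm behind the grasp point.
Start: joints at [-1.381, 0.313, 1.498, -0, 1.331, -0.223], TCP at [0.211, -0.481, 0.253] pointing down, gripper open.
Joint ranges: [-2.94, 2.94], [-0.97, 2.17], [0.19, 2.56], [-1.23, 4.37], [0.02, 3.11], [-2.88, 2.88]. Speed limits (rad/s): [2.39, 2.39, 3.01, 3.14, 3.14, 3.14].

## Interface

Orientations are given as a unit quaternion [x, y, z, w].
In Python, from rig import arm gives the robot as it stands.
- The arm moves only by the tool move_arm, never from a script. Its argument "steps" is a list of rows, each an object with "travel": the shift along the tool's x, y, z each as a share of 100 mm, from -1 to 1, a list of three; "dr": the turn, a rotation vector about the tool's x, y, z each as a share of 180 degrees, from -1 to 1, a list of three. In form: [{"travel": [tx, ty, tz], "dr": [rx, ry, rz]}, ...]. A call has 1 to 10 rows; each row is the pose to reach, as a shift and turn from the pose commanded when the call began, along the tool's axes at that moment, turning the shorter way round; what a row does not reach only later rows make up. A row lasts 1/12 s, in which the tool goes at most 41.7 mm and 7.16 degrees, less where a joint would pass 70% of its speed; a pose out of reach is approached as far as the arm can. A call with a number of a shift or a turn outside -1 to 1 is refused whole. A call with a gripper value outside its range is refused whole. "claw" is the closure, from -1 (fully open) to 1 (shut), so that 0 is half open, set as the call begins (left out, the last holds). The fingers move at their own pace and stop on an object; the grip force is fixed at half the most. Time passes only in rows, so rows that repeat a pose let the fingers close. It gives the time, the measured TCP pose, the force and the opening at its end, in the units of the state.
- arm.state(): the state, without advancing time (a new reading comes with each control period).
- arm.grab_frame(name): name is "scene" or "top" or "wrist"; returns the picture (400x640x3 uint8, red, green, blue); there is no depth.
- arm.calibration(name): a dict with "mtx" (3x3 intrinsics, pixels), "world_from_camera" (4x4, takes a point from camera to world coordinates). Camera axes: x right, y up, looking along -z (the intrinsics and any distortion apply to the point x, -y, -z); pixel columns grow to the right and rows downward; lengths in m; the calibration is good to about 2 mm. The wrist camera is an equidistant fisheye: a pixel r from the principal point sees the ray r / f radians off the axis. A picture is of the moment at which its call begins: read the wrist's pose just before it. calibration takes no time and is no camera call; for the wrist camera it gives the pose at the moment of the call.
- arm.sign_off(): hands the job in, once; it reports no verdict.
Trained networks look in the newest picture that a camera, given by its name, has taken for a name from the list of things; names that differ only in an ending like _2 or _b are one class to them, and where a whole thing is asked for, a point or a joint stands for the part that bears it (a point fixed in the world has none). Each returns a list of dicts, best first, with "conf" (0 to 1); they miss things now and then, are a little off and sometimes report something else, mostly with a low value. They report only what shows in the picture. A call takes as long as a camera call.
- arm.regions_of(camera, thing): "mask" (400x640 bool, what is visible of it).
- arm.landmark_of(camera, thing): "point" ([x, y, z] in m, in the coordinates of the camera as it stood for that picture, good to about 4 mm: a listed point, or the origin of a listed thing).
The state is a dict: "time": time; "joint_pos": joint angles; "dq": joint speeds; "joint_torque": joint torques, N m; "tcp_pos": TCP position; "ee_rot": TCP orientation; "wrist_force": force on the tool from outside, world axes, zero at the start; "torque": the same for the moment, N m; "grip_width": opening from 0.0 (shut) to 1.0 (fully open).
Only numpy, scipy, OpenCV 4.12 (cv2) and the standard library are available. Lean on these libraries where they do the work, as an engineer would, in place of code of your own. Each camera call takes 0.05 s, during which the arm holds its last target.

## Task

Get this spring prop leg ready for the layout: press its release pedal down to the stop so that the leg springs out, then push the leg back in until the edge of the black tape band on it meets the mouth of the clamp, and with the leg held there swing the cam lever fully closed against it. Do not close the lever with the leg anywhere else, and leave the loose things round it where they lie. Finish still holding on: the leg and the closed lever pinched together between the fingers, the tape still at the mouth, so that I can nip up the clamp screw.

Things in the scene. Friction and masses are not known exactly. Their poses are not given: they have to be found in the camera images.
- prop_leg: housing of the prop leg, fixed on a plywood board (190 x 84 x 12 mm): aluminium tube 26 mm thick, lying level, black clamp collar 36 mm across at one end. Origin: on the bench right under the clamp mouth. x: along the leg, out of the mouth to the foot; y: to the side of the cam lever; z up. Tube, collar (top 52 mm) and board lie at x < 0 (board ends at -16 mm); beyond is bare bench
- clamp_mouth (a point): centre of the clamp mouth (the collar's outer face), on the leg's axis, 34 mm above the bench; axes as prop_leg
- leg: sliding round aluminium bar, 18 mm thick, axis 34 mm above the bench; origin on its axis, at the mouth when stowed (as it starts, caught), 75 mm out of it when fully out. From its origin along x: push pin at +6 mm, 30 mm thick rubber foot from +50 to +67 mm. A damped spring drives it out with 5 to 8 N (0.4 s). After release it can be pushed in again only to 11 mm from stowed
- push_pin (a point): the push pin on the leg, 8 mm thick, sticking out level from the leg to the -y side as far as 38 mm from the leg's axis (13 mm knob on the last 12 mm). This point: on the pin's axis, 20 mm from the leg's axis, 34 mm above the bench. 40 mm of bare bar lie between pin and foot: room for a finger that pushes the pin in
- tape_edge (a point): the length mark: clamp-side edge of a 6 mm wide band of black tape round the leg (point on the leg's axis). It rides with the leg; where on the leg it sits differs each time: hidden in the clamp at the start, 33 to 51 mm outside the mouth when the leg is fully out. At the mark it coincides with clamp_mouth: the whole band just shows
- cam_lever: steel cam lever on an upright hinge pin at x = -10, y = +15 mm of the housing; origin on the pin, 34 mm above the bench, x along the arm to the tip. Arm 75 mm long, 7 mm thick, 15 mm high. Closed: its x parallel to the leg, tip 65 mm out of the mouth, outer face at y = +19 mm, leg and lever together 28 mm across. Starts swung out to +y by 0.36 to 0.44 rad (stop 0.6)
- lever_tip (a point): outer (+y) face of the lever's tip, 71 mm from the hinge pin, 34 mm above the bench. The lever stays where it is left; swinging it takes about 2 N at the tip, up to 8 N near closed, where its cam bites on the leg, drags it inward by up to 1 mm and locks it
- pedal (a joint): release pedal of the leg's catch, a steel plate with ribbed rubber on top (46 mm along x, 42 mm wide), hinged at x = -92 mm, 52 mm high, sloping up away from the mouth (highest 76 mm): 0 = up, 0.25 rad = down on its stop. A spring lifts it again; about 7 N on the middle takes it to the stop, 12.5 mm lower. The leg is freed at about 0.18 rad
- pedal_pad (a point): middle of the pedal's top face (x = -140 mm, y = 0 of the housing; 69 mm above the bench when up, 57 mm when down)
- pencil: pencil lying beside the job, 185 x 7 mm, to be left alone; origin under its middle, long axis y
- screwdriver: screwdriver lying beside the job, 157 mm long, handle 19 mm thick, to be left alone; origin under its middle, long axis y
- tape_measure: pocket tape measure standing beside the job, 36 x 72 x 58 mm, to be left alone; origin under its middle
- nut: M8 hex nut lying beside the job, 22 mm across, 10 mm high, to be left alone; origin under its middle

How it is judged:
On the way, in this order (a step that is already met when the one before it is completed fails the run):
1. the pedal is pressed down to its stop (value of joint pedal above 0.235 rad), for 0.1 s.
2. with the lever still open, the robot's fingers hold the sprung-out leg with the tape edge at the clamp mouth (within 5 mm) (x of tape_edge in the frame of clamp_mouth between -0.005 and 0.005 m and angle between the x axis of cam_lever and the x axis of prop_leg, either way round above 0.25 rad and contact force between the fingers and leg above 1 N), for 0.2 s.
At the end, for the whole second after the job is handed in: the tape edge stands within 5 mm of the clamp mouth, the cam lever is within 0.06 rad of fully closed, the leg is at rest, and the fingers still press on the leg and on the lever with more than 1 N each (x of tape_edge in the frame of clamp_mouth between -0.005 and 0.005 m and angle between the x axis of cam_lever and the x axis of prop_leg, either way round below 0.06 rad and contact force between the fingers and leg above 1 N and contact force between the fingers and cam_lever above 1 N and linear speed of leg below 0.005 m/s); the arm keeps its last pose, push and grip.
It fails at once if the lever is swung more than half closed (below 0.18 rad) while the tape edge is more than 8 mm from the clamp mouth (angle between the x axis of cam_lever and the x axis of prop_leg, either way round below 0.18 rad and not (x of tape_edge in the frame of clamp_mouth between -0.008 and 0.008 m)).
It fails at once if the pencil is shifted more than 20 mm (distance of pencil from where it was at the start of the episode above 0.02 m).
It fails at once if the screwdriver is shifted more than 20 mm (distance of screwdriver from where it was at the start of the episode above 0.02 m).
It fails at once if the tape measure is shifted more than 20 mm (distance of tape_measure from where it was at the start of the episode above 0.02 m).
It fails at once if the nut is shifted more than 20 mm (distance of nut from where it was at the start of the episode above 0.02 m).
It also fails if it takes over 51 s, if anything falls off the work surface, if the arm or the gripper's body presses on something with over 40 N, if the wrist force passes 120 N, or if a joint passes its speed limit or range.

## Working session

There is one attempt and no reset: what is moved stays moved. The work goes in short steps, Python scripts to look and compute and a tool call to move; the robot and the scene stay as the last step left them, time stands still between calls to the robot, and variables do not carry over. Pictures are saved under pics/ and viewed, and the job is handed in when it is done.

Besides the shell and the picture viewer there is one more tool, called after "Emit:" by a JSON object that holds its "op" and its "data". move_arm: Moves the arm, as the interface text tells. Shift numbers are shares of 100 mm and turn numbers shares of 180 degrees, none past 1 either way. Its arguments: {"type":"object","properties":{"steps":{"type":"array"},"claw":{"type":"number"}},"required":["steps"]}

```bash
mkdir -p pics; ls; cat > h.py <<'E'
import numpy as np, cv2
from rig import arm
from scipy.spatial.transform import Rotation as R
def snap(cam,name):
    im=arm.grab_frame(cam); cv2.imwrite(f'pics/{name}.png',im[:,:,::-1]); return im
def lm(cam,thing,k=2):
    T=np.array(arm.calibration(cam)['world_from_camera'])
    out=[]
    for d in arm.landmark_of(cam,thing)[:k]:
        p=T@np.r_[d['point'],1]; out.append((round(d['conf'],2),p[:3].round(4)))
    return out
E
python3 - <<'E'
from h import *
print(arm.state())
for c in ['scene','top']:
    snap(c,c+'0')
    for t in ['prop_leg','clamp_mouth','push_pin','lever_tip','cam_lever','pedal_pad','leg','pencil','screwdriver','tape_measure','nut']:
        print(c,t,lm(c,t,1))
print(arm.state()['time'])
E
```

```text
pics
{'time': 0.0, 'joint_pos': array([-1.38135692e+00,  3.13394656e-01,  1.49844177e+00, -9.56760028e-06,
        1.33100493e+00, -2.23387832e-01]), 'dq': array([ 8.16087059e-04,  2.98235278e-04, -4.75622064e-05, -7.86933087e-04,
        6.20494663e-04,  9.31238411e-04]), 'joint_torque': array([-8.01564402e-04, -4.02205646e+01, -2.52272916e+01,  6.93409215e-02,
        3.51850956e-02, -1.23021864e-04]), 'tcp_pos': array([ 0.21057744, -0.48066043,  0.25218762]), 'ee_rot': array([ 9.78771815e-01,  2.04952052e-01,  5.95176218e-06, -6.24336939e-04]), 'wrist_force': array([-0.76702903, -0.06237189, -1.00854258]), 'torque': array([ 0.05131715,  0.00327189, -0.02970744]), 'grip_width': 1.0013378148087784}
scene prop_leg [(0.89, array([ 0.5524, -0.0087,  0.0014]))]
scene clamp_mouth [(0.58, array([ 0.5495, -0.0108,  0.0353]))]
scene push_pin [(0.61, array([0.6471, 0.0758, 0.0016]))]
scene lever_tip [(0.65, array([0.4939, 0.0292, 0.0338]))]
scene cam_lever [(0.45, array([ 0.5367, -0.0228,  0.0377]))]
scene pedal_pad [(0.92, array([ 0.588 , -0.1446,  0.0716]))]
scene leg [(0.73, array([ 0.551
[... 238 characters left out ...]
([ 4.753e-01, -6.810e-02,  1.000e-04]))]
top prop_leg [(0.8, array([ 0.5526, -0.005 , -0.0024]))]
top clamp_mouth [(0.74, array([ 0.5503, -0.0104,  0.0365]))]
top push_pin [(0.74, array([5.723e-01, 2.000e-04, 3.290e-02]))]
top lever_tip [(0.47, array([0.492 , 0.029 , 0.0351]))]
top cam_lever [(0.51, array([ 0.5372, -0.0248,  0.0327]))]
top pedal_pad [(0.56, array([ 0.5869, -0.1456,  0.0702]))]
top leg [(0.92, array([ 0.5525, -0.0089,  0.034 ]))]
top pencil [(0.82, array([ 0.6467, -0.0667,  0.0033]))]
top screwdriver [(0.88, array([6.469e-01, 7.450e-02, 6.000e-04]))]
top tape_measure [(0.57, array([ 0.7046, -0.1376,  0.0027]))]
top nut [(0.55, array([ 4.765e-01, -6.380e-02, -3.000e-04]))]
1.2
```

View pics/scene0.png

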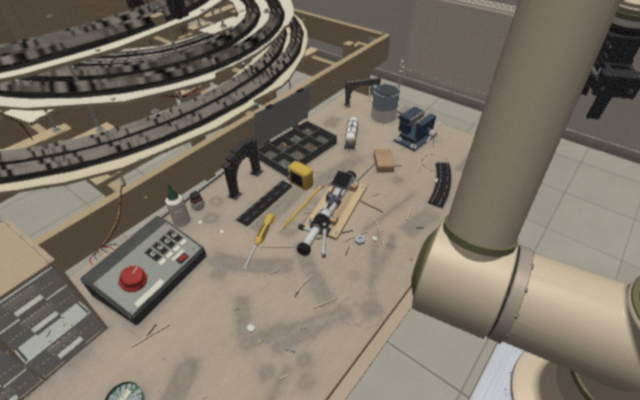

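View pics/top0.png

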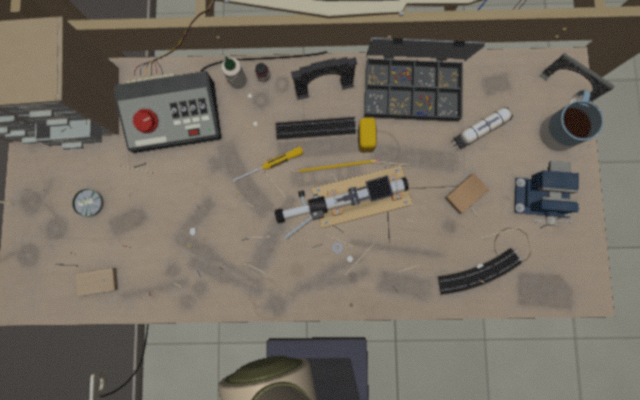

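```bash
cat >> h.py <<'E'
M=np.array([.5514,-.0087]); A=np.deg2rad(104.8)
def hw(x,y,z):
    c,s=np.cos(A),np.sin(A); return np.array([M[0]+c*x-s*y, M[1]+s*x+c*y, z])
def wh(p):
    c,s=np.cos(A),np.sin(A); d=np.array(p[:2])-M; return np.array([c*d[0]+s*d[1], -s*d[0]+c*d[1], p[2]])
def tgt_rot(): # tool x = housing x, z down
    c,s=np.cos(A),np.sin(A)
    return R.from_matrix(np.array([[c,s,0],[s,-c,0],[0,0,-1]]))
def plan(p):
    s=arm.state(); r=R.from_quat(s['ee_rot'])
    print('travel',(r.inv().apply(p-s['tcp_pos'])/0.1).round(3),'dr',((r.inv()*tgt_rot()).as_rotvec()/np.pi).round(3))
E
python3 - <<'E'
from h import *
plan(hw(-.14,0,.10)); plan(hw(-.14,0,.15))
E
```

```text
travel [ 4.801 -1.575  1.527] dr [ 0.     0.    -0.451]
travel [ 4.801 -1.575  1.027] dr [ 0.     0.    -0.451]
```

Emit:
{"op": "move_arm", "data": {"steps": [{"travel": [1, -0.33, 0.2], "dr": [0, 0, 0]}, {"travel": [1, -0.33, 0.2], "dr": [0, 0, 0]}, {"travel": [1, -0.33, 0.2], "dr": [0, 0, 0]}], "claw": 1}}

```text
time: 1.45
tcp_pos: [0.2906, -0.4083, 0.2321]
ee_rot: [0.979, 0.205, 0.0, -0.001]
wrist_force: [-0.0, 0.1, 1.7]
grip_width: 0.797
```

Emit:
{"op": "move_arm", "data": {"steps": [{"travel": [1, -0.33, 0.2], "dr": [0, 0, 0]}, {"travel": [1, -0.33, 0.2], "dr": [0, 0, 0]}, {"travel": [1, -0.33, 0.2], "dr": [0, 0, 0]}]}}

```text
time: 1.7
tcp_pos: [0.3692, -0.3375, 0.2121]
ee_rot: [0.979, 0.206, 0.0, -0.001]
wrist_force: [-0.1, 0.5, 0.3]
grip_width: 0.569
```

Emit:
{"op": "move_arm", "data": {"steps": [{"travel": [1, -0.33, 0.2], "dr": [0, 0, 0]}, {"travel": [1, -0.33, 0.2], "dr": [0, 0, 0]}, {"travel": [1, -0.33, 0.2], "dr": [0, 0, 0]}]}}

```text
time: 1.95
tcp_pos: [0.4476, -0.2671, 0.1921]
ee_rot: [0.979, 0.206, 0.0, -0.0]
wrist_force: [0.6, -0.1, -0.1]
grip_width: 0.345
```

Emit:
{"op": "move_arm", "data": {"steps": [{"travel": [1, -0.33, 0.2], "dr": [0, 0, 0]}, {"travel": [1, -0.33, 0.2], "dr": [0, 0, 0]}, {"travel": [1, -0.33, 0.2], "dr": [0, 0, 0]}]}}

```text
time: 2.2
tcp_pos: [0.526, -0.1967, 0.172]
ee_rot: [0.979, 0.206, 0.0, -0.0]
wrist_force: [-0.3, -0.3, 0.8]
grip_width: 0.11
```

Emit:
{"op": "move_arm", "data": {"steps": [{"travel": [0.8, -0.25, 0.2], "dr": [0, 0, -0.45]}, {"travel": [0.8, -0.25, 0.2], "dr": [0, 0, -0.45]}, {"travel": [0.8, -0.25, 0.2], "dr": [0, 0, -0.45]}, {"travel": [0.8, -0.25, 0.2], "dr": [0, 0, -0.45]}, {"travel": [0.8, -0.25, 0.2], "dr": [0, 0, -0.45]}, {"travel": [0.8, -0.25, 0.2], "dr": [0, 0, -0.45]}, {"travel": [0.8, -0.25, 0.2], "dr": [0, 0, -0.45]}, {"travel": [0.8, -0.25, 0.2], "dr": [0, 0, -0.45]}, {"travel": [0.8, -0.25, 0.2], "dr": [0, 0, -0.45]}, {"travel": [0.8, -0.25, 0.2], "dr": [0, 0, -0.45]}]}}

```text
time: 3.03
tcp_pos: [0.5873, -0.1446, 0.1526]
ee_rot: [0.672, 0.741, -0.0, -0.0]
wrist_force: [0.0, -0.4, -0.2]
grip_width: 0.007
```

```bash
python3 - <<'E'
from h import *
s=arm.state(); print(s['time'],s['tcp_pos'],s['wrist_force'],s['grip_width'],wh(s['tcp_pos']))
plan(hw(-.14,0,.071))
snap('wrist','w1')
for t in ['clamp_mouth','prop_leg','pedal_pad','leg','push_pin','lever_tip']: print(t,lm('wrist',t,1))
E
```

```text
3.0333 [ 0.58731154 -0.14455046  0.15264987] [ 0.02398627 -0.39307953 -0.17345559] 0.006552066785355392 [-1.40516850e-01 -1.76958753e-05  1.52649868e-01]
travel [ 0.005 -0.001  0.816] dr [-0.    -0.    -0.051]
clamp_mouth [(0.67, array([ 0.5512, -0.0065,  0.035 ]))]
prop_leg [(0.75, array([ 0.549 , -0.0097,  0.0014]))]
pedal_pad [(0.77, array([ 0.5852, -0.1486,  0.0704]))]
leg [(0.69, array([ 0.5496, -0.0065,  0.0374]))]
push_pin [(0.89, array([ 0.5737, -0.0035,  0.0303]))]
lever_tip []
```

View pics/w1.png

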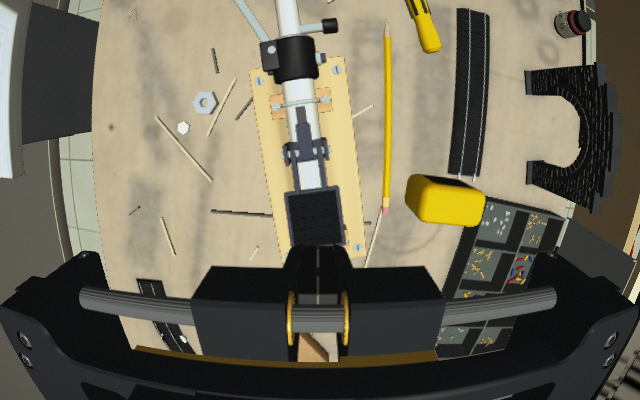

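The wrist picture shows the pedal's ribbed pad at about (315, 215), in line with the fingers. The collar is at (297, 60) and the pin knob at (330, 27). Next I press the pedal.

Emit:
{"op": "move_arm", "data": {"steps": [{"travel": [0, 0, 0.3], "dr": [0, 0, -0.05]}, {"travel": [0, 0, 0.55], "dr": [0, 0, -0.05]}, {"travel": [0, 0, 0.65], "dr": [0, 0, -0.05]}, {"travel": [0, 0, 0.72], "dr": [0, 0, -0.05]}, {"travel": [0, 0, 0.78], "dr": [0, 0, -0.05]}, {"travel": [0, 0, 0.82], "dr": [0, 0, -0.05]}, {"travel": [0, 0, 0.82], "dr": [0, 0, -0.05]}]}}

```text
time: 3.97
tcp_pos: [0.5878, -0.1451, 0.0714]
ee_rot: [0.614, 0.789, -0.0, 0.001]
wrist_force: [-2.7, -2.4, 4.9]
grip_width: 0.005
```

Emit:
{"op": "move_arm", "data": {"steps": [{"travel": [0, 0, 0.02], "dr": [0, 0, 0]}, {"travel": [0, 0, 0.03], "dr": [0, 0, 0]}, {"travel": [0, 0, 0.03], "dr": [0, 0, 0]}]}}

```text
time: 4.22
tcp_pos: [0.588, -0.1452, 0.0699]
ee_rot: [0.614, 0.789, 0.0, 0.001]
wrist_force: [-3.7, -1.7, 11.2]
grip_width: 0.01
```

Emit:
{"op": "move_arm", "data": {"steps": [{"travel": [0, 0, 0.03], "dr": [0, 0, 0]}, {"travel": [0, 0, 0.03], "dr": [0, 0, 0]}, {"travel": [0, 0, 0.03], "dr": [0, 0, 0]}]}}

```text
time: 4.47
tcp_pos: [0.5882, -0.1452, 0.0695]
ee_rot: [0.614, 0.789, 0.0, 0.002]
wrist_force: [-14.1, 0.7, 32.4]
grip_width: 0.009
```

```bash
python3 - <<'E'
from h import *
s=arm.state(); print(s['time'],s['tcp_pos'],s['wrist_force'])
snap('wrist','w2')
for t in ['tape_edge','leg','push_pin','lever_tip','clamp_mouth']: 
    for d in lm('wrist',t,1): print(t,d, wh(d[1]).round(4))
snap('top','t2')
for t in ['tape_edge','leg','push_pin','lever_tip','clamp_mouth']: 
    for d in lm('top',t,1): print(t,d, wh(d[1]).round(4))
E
```

```text
4.4667 [ 0.588176   -0.14519267  0.06947237] [-14.11479303   0.65381058  32.38247087]
push_pin (0.7, array([ 0.4726, -0.0646,  0.0043])) [-0.0339  0.0905  0.0043]
tape_edge (0.6, array([0.5405, 0.0283, 0.0358])) [0.0386 0.0011 0.0358]
leg (0.83, array([0.5361, 0.0624, 0.0317])) [ 0.0726 -0.0034  0.0317]
push_pin (0.96, array([0.5521, 0.0802, 0.0337])) [ 0.0858 -0.0234  0.0337]
lever_tip (0.56, array([0.4916, 0.0296, 0.0351])) [0.0523 0.048  0.0351]
clamp_mouth (0.65, array([ 0.5494, -0.0135,  0.0352])) [-0.0041  0.0032  0.0352]
```

View pics/w2.png

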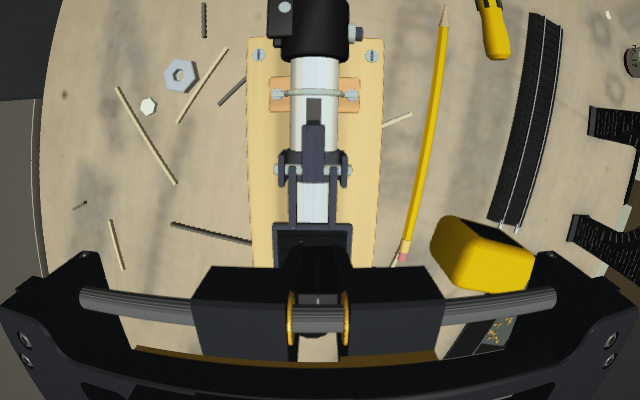

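Emit:
{"op": "move_arm", "data": {"steps": [{"travel": [0, 0, -0.4], "dr": [0, 0, 0]}, {"travel": [0.1, 0, -0.8], "dr": [0, 0, 0]}, {"travel": [0.5, 0, -1], "dr": [0, 0, 0]}, {"travel": [0.9, 0, -1], "dr": [0, 0, 0]}, {"travel": [1, 0, -1], "dr": [0, 0, 0]}], "claw": -0.64}}

```text
time: 5.48
tcp_pos: [0.562, -0.0434, 0.1668]
ee_rot: [0.613, 0.79, 0.001, 0.001]
wrist_force: [-0.5, 0.3, 0.7]
grip_width: 0.361
```

```bash
python3 - <<'E'
from h import *
s=arm.state(); print(s['time'],s['tcp_pos'],wh(s['tcp_pos']),s['wrist_force'],s['grip_width'])
snap('wrist','w3')
for t in ['tape_edge','leg','push_pin','lever_tip','clamp_mouth']: 
    for d in lm('wrist',t,1): print(t,d, wh(d[1]).round(4))
snap('top','t3')
for t in ['tape_edge','leg','clamp_mouth','push_pin']: 
    for d in lm('top',t,1): print(t,d, wh(d[1]).round(4))
snap('scene','s3')
for t in ['tape_edge','leg','clamp_mouth','push_pin','lever_tip']: 
    for d in lm('scene',t,1): print(t,d, wh(d[1]).round(4))
E
```

```text
5.4833 [ 0.5620095  -0.04336826  0.16684796] [-0.03622823 -0.00140166  0.16684796] [-0.46740494  0.26458096  0.6718691 ] 0.3606069779879268
tape_edge (0.69, array([0.5438, 0.0322, 0.0348])) [ 0.0415 -0.0031  0.0348]
leg (0.74, array([0.5305, 0.0615, 0.0335])) [0.0732 0.0023 0.0335]
push_pin (0.72, array([0.556 , 0.0673, 0.0331])) [ 0.0723 -0.0239  0.0331]
lever_tip (0.86, array([0.4919, 0.0286, 0.0344])) [0.0513 0.048  0.0344]
clamp_mouth (0.88, array([ 0.5549, -0.0142,  0.0343])) [-0.0062 -0.002   0.0343]
clamp_mouth (0.66, array([ 0.5504, -0.0093,  0.0361])) [-0.0003  0.0011  0.0361]
tape_edge (0.54, array([0.5427, 0.027 , 0.03  ])) [ 0.0367 -0.0007  0.03  ]
leg (0.63, array([0.5349, 0.0658, 0.0364])) [ 0.0762 -0.0031  0.0364]
push_pin (0.65, array([0.4948, 0.032 , 0.0343])) [0.0538 0.0443 0.0343]
lever_tip (0.52, array([0.4946, 0.0321, 0.0358])) [0.054  0.0445 0.0358]
```

View pics/w3.png

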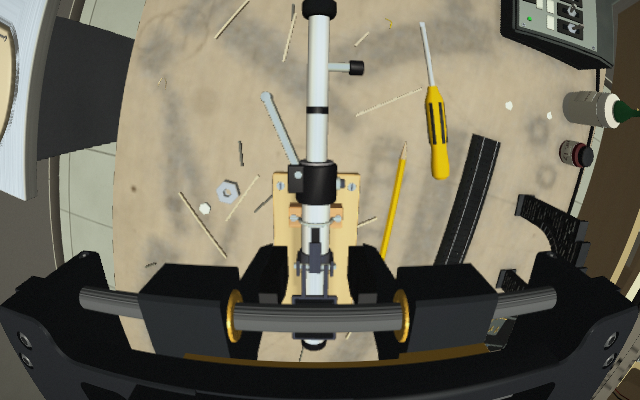

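```bash
cat >> h.py <<'E'
def ray(cam,u,v,z,T=None):
    c=arm.calibration(cam); K=np.array(c['mtx']); T=np.array(c['world_from_camera']) if T is None else T
    x=(u-K[0,2])/K[0,0]; y=(v-K[1,2])/K[1,1]
    if cam=='wrist':
        t=np.hypot(x,y); d=np.array([x/t*np.sin(t),y/t*np.sin(t),np.cos(t)])
    else: d=np.array([x,y,1.])
    d=T[:3,:3]@(d*[1,-1,-1]); o=T[:3,3]; k=(z-o[2])/d[2]; return o+k*d
E
python3 - <<'E'
from h import *
im=cv2.imread('pics/w3.png'); c=im[90:220,270:370]; cv2.imwrite('pics/c3.png',cv2.resize(c,None,fx=4.5,fy=4.5,interpolation=cv2.INTER_CUBIC))
print(im[95:170,318].mean(1).astype(int).tolist())
for n,u,v,z in [('tape edge?',318,112.5,.043),('tape far',318,106.5,.043),('collar mouth',318,161,.052),('collar back',316,204,.052),('pin',348,68,.038),('foot',318,17,.049),('levertip',266,95,.0415),('pencil tip',405,142,.004)]: print(n,wh(ray('wrist',u,v,z)).round(4))
E
```

```text
[225, 225, 225, 225, 225, 224, 224, 224, 225, 224, 224, 161, 64, 66, 68, 72, 75, 78, 145, 212, 223, 222, 223, 222, 223, 222, 222, 222, 222, 221, 222, 222, 222, 222, 222, 223, 221, 222, 222, 223, 222, 222, 222, 222, 222, 222, 223, 221, 222, 222, 222, 221, 222, 222, 222, 222, 222, 223, 222, 222, 222, 223, 222, 222, 223, 222, 210, 91, 120, 174, 144, 42, 35, 47, 54]
tape edge? [ 0.0358 -0.0012  0.043 ]
tape far [ 0.0407 -0.0012  0.043 ]
collar mouth [-0.003  -0.0008  0.052 ]
collar back [-0.0389  0.0012  0.052 ]
pin [ 0.0735 -0.0262  0.038 ]
foot [ 0.115  -0.0019  0.049 ]
levertip [0.0515 0.0412 0.0415]
pencil tip [ 0.0087 -0.0854  0.004 ]
```

View pics/c3.png

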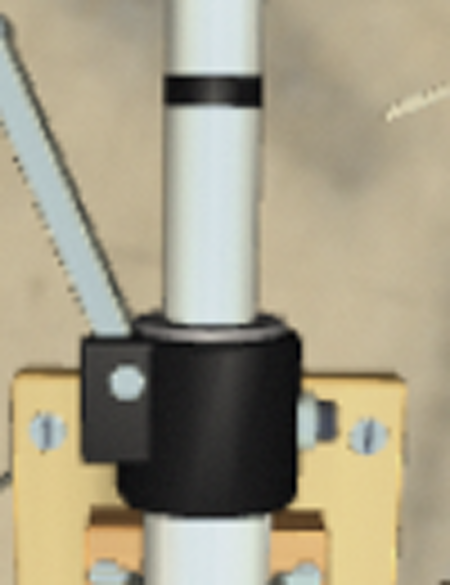

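View pics/s3.png

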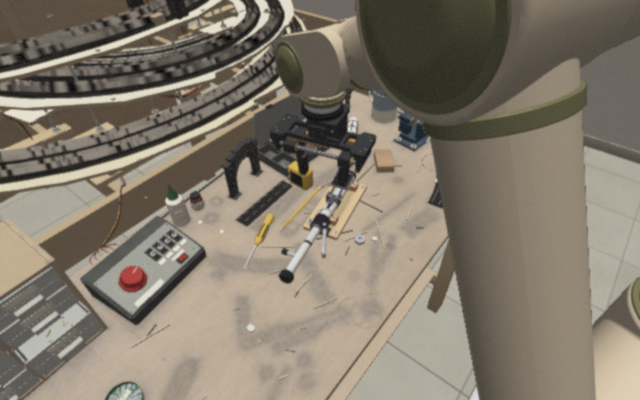

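```bash
python3 - <<'E'
from h import *
s=arm.state(); print(s['time'],s['tcp_pos'],wh(s['tcp_pos']),s['wrist_force'],s['grip_width'],s['dq'])
im=snap('wrist','w4')
T=np.array(arm.calibration('wrist')['world_from_camera']); print(wh(T[:3,3]),T[:3,2])
for t in ['tape_edge','leg','push_pin','lever_tip','clamp_mouth']: 
    for d in lm('wrist',t,1): print(t,d, wh(d[1]).round(4))
cv2.imwrite('pics/c4.png',cv2.resize(im[0:220,200:420,::-1],None,fx=2.7,fy=2.7,interpolation=cv2.INTER_CUBIC))
print(im[95:185,318].mean(1).astype(int).tolist())
E
```

```text
6.3333 [ 0.56265927 -0.0476529   0.16472083] [-0.04053671 -0.00093537  0.16472083] [-0.47031217  0.39068157 -0.77683691] 0.8208994022904833 [ 6.49417142e-04 -1.61725619e-03  4.50289159e-04  4.13717384e-05
  1.42938299e-04  1.67309876e-03]
[ 0.03546791 -0.00092652  0.29753027] [-0.07155521  0.28450889  0.95599924]
tape_edge (0.46, array([0.5413, 0.0326, 0.0325])) [ 0.0425 -0.0008  0.0325]
leg (0.67, array([0.531 , 0.0671, 0.035 ])) [0.0785 0.0004 0.035 ]
push_pin (0.9, array([0.555 , 0.0712, 0.0352])) [ 0.0763 -0.0239  0.0352]
lever_tip (0.91, array([0.4906, 0.0346, 0.0358])) [0.0574 0.0477 0.0358]
clamp_mouth (0.92, array([ 0.5551, -0.0069,  0.0358])) [ 0.0008 -0.004   0.0358]
[221, 221, 220, 221, 221, 213, 67, 69, 72, 75, 77, 82, 104, 172, 219, 220, 219, 219, 219, 219, 218, 219, 220, 220, 219, 219, 219, 220, 219, 219, 218, 219, 219, 220, 219, 219, 220, 219, 219, 219, 219, 220, 218, 219, 220, 219, 219, 219, 220, 220, 221, 220, 220, 220, 220, 220, 220, 219, 221, 220, 220, 221, 127, 131, 175, 166, 45, 31, 42, 50, 51, 52, 51, 52, 54, 54, 54, 54, 52, 54, 55, 54, 56, 56, 54, 51, 52, 48, 49, 47]
```

View pics/c4.png

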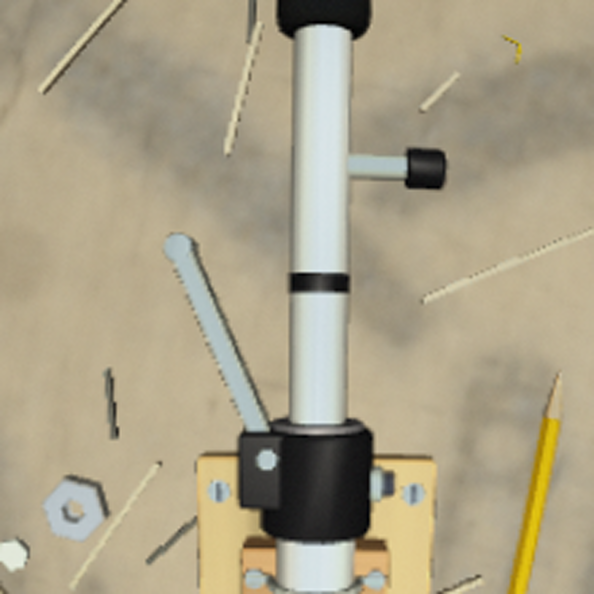

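```bash
python3 - <<'E'
from h import *
for n,u,v,z in [('tape edge',318,108.2,.043),('tape far',318,100.6,.043),('ring',318,157,.043),('ring top',318,157,.052),('collar top edge',318,160.7,.052),('pin',340,61.5,.038),('knob',357,61.5,.0405),('foot',318,13,.045),('levertip',266,90,.0415),('hinge',299,170,.05),('axis tape',318,108,.034)]: print(n,wh(ray('wrist',u,v,z)).round(4))
E
```

```text
tape edge [ 0.0394 -0.0012  0.043 ]
tape far [ 0.0457 -0.0013  0.043 ]
ring [-0.0009 -0.0009  0.043 ]
ring top [ 0.0003 -0.0009  0.052 ]
collar top edge [-0.0027 -0.0008  0.052 ]
pin [ 0.079  -0.0197  0.038 ]
knob [ 0.0789 -0.0334  0.0405]
foot [ 0.1199 -0.002   0.045 ]
levertip [0.0558 0.0411 0.0415]
hinge [-0.0104  0.0147  0.05  ]
axis tape [ 0.0397 -0.0012  0.034 ]
```

```bash
python3 - <<'E'
from h import *
plan(hw(.104,.023,.16));plan(hw(.104,.023,.029))
E
```

```text
travel [ 1.442 -0.253  0.047] dr [ 0.    -0.    -0.003]
travel [ 1.442 -0.253  1.357] dr [ 0.    -0.    -0.003]
```

Emit:
{"op": "move_arm", "data": {"steps": [{"travel": [0.4, -0.15, 0], "dr": [0, 0, 0]}, {"travel": [0.8, -0.25, 0], "dr": [0, 0, 0]}, {"travel": [1, -0.25, 0], "dr": [0, 0, 0]}]}}

```text
time: 6.88
tcp_pos: [0.5113, 0.0456, 0.1646]
ee_rot: [0.614, 0.79, -0.0, -0.001]
wrist_force: [0.4, 0.1, -0.1]
grip_width: 0.819
```

Emit:
{"op": "move_arm", "data": {"steps": [{"travel": [0.4, 0, 0], "dr": [0, 0, 0]}, {"travel": [0.44, 0, 0.25], "dr": [0, 0, 0]}, {"travel": [0.44, 0, 0.6], "dr": [0, 0, 0]}, {"travel": [0.44, 0, 0.85], "dr": [0, 0, 0]}, {"travel": [0.44, 0, 0.9], "dr": [0, 0, 0]}, {"travel": [0.44, 0, 0.9], "dr": [0, 0, 0]}]}}

```text
time: 7.38
tcp_pos: [0.5024, 0.0858, 0.0739]
ee_rot: [0.614, 0.789, -0.001, -0.001]
wrist_force: [0.3, -0.2, -0.1]
grip_width: 0.819
```

```bash
python3 - <<'E'
from h import *
s=arm.state(); print(s['time'],s['tcp_pos'],wh(s['tcp_pos']),s['wrist_force'],s['grip_width'])
plan(hw(.104,.023,.029))
snap('wrist','w5')
E
```

```text
7.3833 [0.50238644 0.0857956  0.07387349] [0.10388086 0.02324896 0.07387349] [ 0.32389967 -0.17363753 -0.11974195] 0.8185250381471151
travel [0.001 0.004 0.449] dr [-0.001 -0.    -0.003]
```

View pics/w5.png

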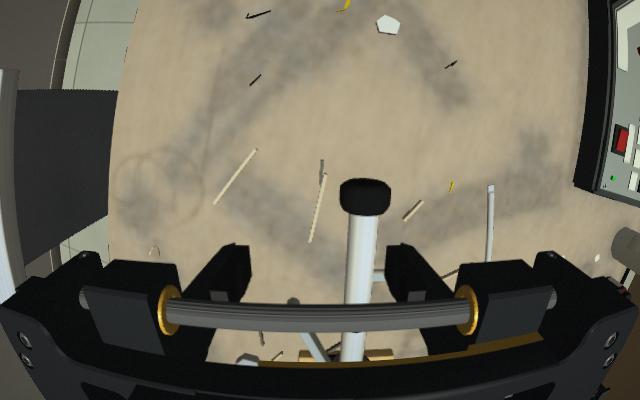

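The foot is at (365, 195) with the bar between the fingers. The right finger's tip clears both the bar and the pin, which shows at (378, 273). Next I lower.

Emit:
{"op": "move_arm", "data": {"steps": [{"travel": [0, 0, 0.2], "dr": [0, 0, 0]}, {"travel": [0, 0, 0.38], "dr": [0, 0, 0]}, {"travel": [0, 0, 0.45], "dr": [0, 0, 0]}, {"travel": [0, 0, 0.45], "dr": [0, 0, 0]}]}}

```text
time: 7.77
tcp_pos: [0.5031, 0.0856, 0.0299]
ee_rot: [0.614, 0.789, -0.0, -0.0]
wrist_force: [-0.3, 0.3, 0.0]
grip_width: 0.82
```

Emit:
{"op": "move_arm", "data": {"steps": [{"travel": [-0.04, 0, 0], "dr": [0, 0, 0]}, {"travel": [-0.07, 0, 0], "dr": [0, 0, 0]}, {"travel": [-0.08, 0, 0], "dr": [0, 0, 0]}, {"travel": [-0.08, 0, 0], "dr": [0, 0, 0]}]}}

```text
time: 8.1
tcp_pos: [0.5054, 0.0776, 0.0306]
ee_rot: [0.614, 0.789, 0.0, 0.001]
wrist_force: [0.3, 0.1, 0.2]
grip_width: 0.816
```

```bash
python3 - <<'E'
from h import *
s=arm.state(); print(s['time'],s['tcp_pos'],wh(s['tcp_pos']),s['wrist_force'],s['grip_width'])
E
```

```text
8.1 [0.50544003 0.07761084 0.03055372] [0.09518762 0.02238743 0.03055372] [0.27832495 0.05738834 0.23190323] 0.8155612285605172
```

Still no contact, so I creep in 1 mm steps and read the force.

Emit:
{"op": "move_arm", "data": {"steps": [{"travel": [-0.01, 0, 0.01], "dr": [0, 0, 0]}, {"travel": [-0.01, 0, 0.01], "dr": [0, 0, 0]}]}}

```text
time: 8.27
tcp_pos: [0.5052, 0.0769, 0.0289]
ee_rot: [0.614, 0.789, 0.0, 0.0]
wrist_force: [-0.9, 0.2, -0.3]
grip_width: 0.821
```

Emit:
{"op": "move_arm", "data": {"steps": [{"travel": [-0.01, 0, 0], "dr": [0, 0, 0]}, {"travel": [-0.01, 0, 0], "dr": [0, 0, 0]}]}}

```text
time: 8.43
tcp_pos: [0.5053, 0.0764, 0.0288]
ee_rot: [0.614, 0.79, 0.0, -0.0]
wrist_force: [-0.6, 4.1, 0.9]
grip_width: 0.821
```

Emit:
{"op": "move_arm", "data": {"steps": [{"travel": [-0.01, 0, 0], "dr": [0, 0, 0]}, {"travel": [-0.01, 0, 0], "dr": [0, 0, 0]}]}}

```text
time: 8.6
tcp_pos: [0.5055, 0.0756, 0.0287]
ee_rot: [0.614, 0.79, 0.0, -0.0]
wrist_force: [-0.7, 5.4, 1.5]
grip_width: 0.818
```

Emit:
{"op": "move_arm", "data": {"steps": [{"travel": [-0.01, 0, 0], "dr": [0, 0, 0]}, {"travel": [-0.01, 0, 0], "dr": [0, 0, 0]}]}}

```text
time: 8.77
tcp_pos: [0.5057, 0.0746, 0.0287]
ee_rot: [0.614, 0.79, 0.0, -0.0]
wrist_force: [-0.8, 4.7, 0.9]
grip_width: 0.814
```

```bash
python3 - <<'E'
from h import *
s=arm.state(); print(s['time'],s['tcp_pos'],wh(s['tcp_pos']),s['wrist_force'],s['grip_width'])
E
```

```text
8.7667 [0.50570627 0.07459458 0.02874032] [0.09220342 0.02290052 0.02874032] [-0.84140012  4.74950477  0.86702276] 0.814484082825189
```

Emit:
{"op": "move_arm", "data": {"steps": [{"travel": [-0.04, 0, 0], "dr": [0, 0, 0]}, {"travel": [-0.08, 0, 0], "dr": [0, 0, 0]}, {"travel": [-0.12, 0, 0], "dr": [0, 0, 0]}, {"travel": [-0.16, 0, 0], "dr": [0, 0, 0]}, {"travel": [-0.2, 0, 0], "dr": [0, 0, 0]}, {"travel": [-0.24, 0, 0], "dr": [0, 0, 0]}, {"travel": [-0.28, 0, 0], "dr": [0, 0, 0]}, {"travel": [-0.32, 0, 0], "dr": [0, 0, 0]}, {"travel": [-0.35, 0, 0], "dr": [0, 0, 0]}, {"travel": [-0.37, 0, 0], "dr": [0, 0, 0]}]}}

```text
time: 9.6
tcp_pos: [0.5144, 0.0389, 0.0287]
ee_rot: [0.614, 0.79, -0.0, -0.001]
wrist_force: [-4.2, 6.9, 3.9]
grip_width: 0.817
```

```bash
python3 - <<'E'
from h import *
s=arm.state(); print(s['time'],s['tcp_pos'],wh(s['tcp_pos']),s['wrist_force'],s['grip_width'])
for c in ['scene','top','wrist']:
  im=snap(c,c+'6')
  for t in ['tape_edge','leg','push_pin','lever_tip','clamp_mouth']: 
    for d in lm(c,t,1): print(c,t,d, wh(d[1]).round(4))
s=arm.state(); print(s['time'],s['tcp_pos'],wh(s['tcp_pos']),s['wrist_force'],s['grip_width'])
im=cv2.imread('pics/scene6.png'); a=cv2.resize(im[170:290,250:400],None,fx=5,fy=5,interpolation=cv2.INTER_CUBIC)
cv2.imwrite('pics/c6.png',a)
E
```

```text
9.6 [0.5143926  0.03887047 0.02872375] [0.05544563 0.02362794 0.02872375] [-4.2377587   6.91604015  3.94215858] 0.8171156090859248
scene push_pin (0.73, array([0.5606, 0.0342, 0.0316])) [ 0.0391 -0.0199  0.0316]
scene lever_tip (0.6, array([0.4933, 0.0313, 0.0329])) [0.0535 0.046  0.0329]
scene clamp_mouth (0.7, array([ 0.5494, -0.0109,  0.0359])) [-0.0016  0.0025  0.0359]
top leg (0.33, array([ 6.478e-01, -6.590e-02, -4.000e-04])) [-0.0799 -0.0786 -0.0004]
top clamp_mouth (0.62, array([ 0.5484, -0.0076,  0.037 ])) [0.0018 0.0026 0.037 ]
wrist leg (0.64, array([0.541 , 0.0283, 0.0372])) [0.0384 0.0006 0.0372]
wrist lever_tip (0.69, array([0.49  , 0.0342, 0.0382])) [0.0572 0.0484 0.0382]
wrist clamp_mouth (0.74, array([ 0.5556, -0.0092,  0.0358])) [-0.0016 -0.0039  0.0358]
10.5 [0.51434787 0.0389465  0.0286925 ] [0.05553056 0.02365177 0.0286925 ] [-3.48161955  5.77044354  3.30682958] 0.8165078136530346
```

View pics/c6.png

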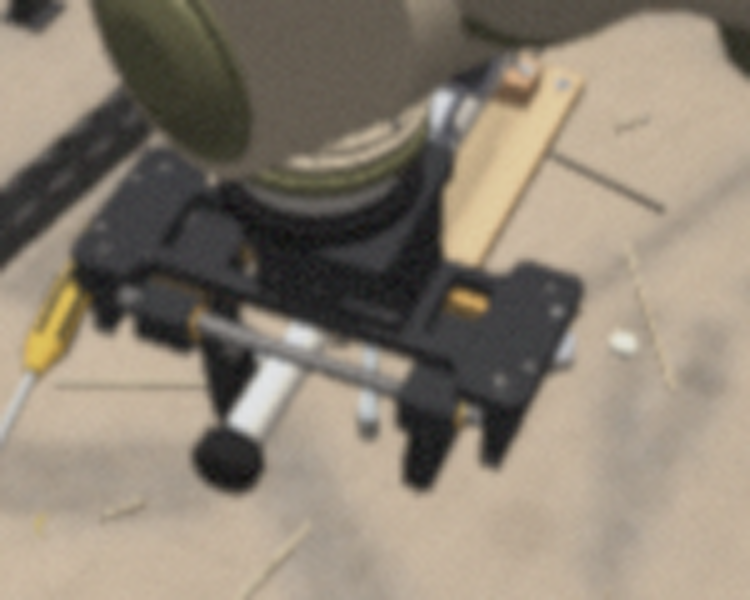

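View pics/wrist6.png

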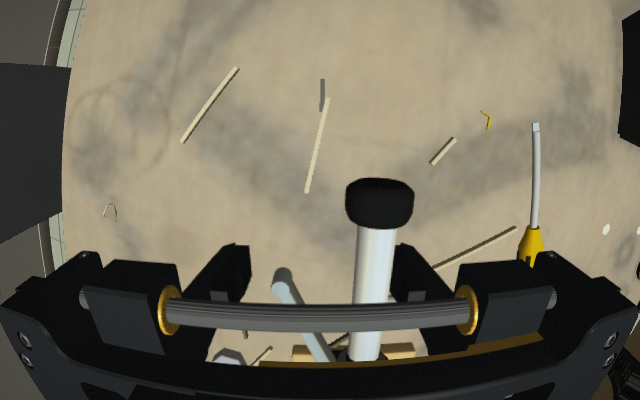

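Emit:
{"op": "move_arm", "data": {"steps": [{"travel": [-0.015, 0, 0], "dr": [0, 0, 0]}, {"travel": [-0.015, 0, 0], "dr": [0, 0, 0]}, {"travel": [-0.015, 0, 0], "dr": [0, 0, 0]}]}}

```text
time: 10.75
tcp_pos: [0.5147, 0.0375, 0.0287]
ee_rot: [0.614, 0.79, -0.0, -0.001]
wrist_force: [-3.6, 5.2, 4.2]
grip_width: 0.822
```

```bash
python3 - <<'E'
from h import *
im=snap('wrist','w7')
s=arm.state(); print(s['time'],s['tcp_pos'],wh(s['tcp_pos']),s['wrist_force'],s['grip_width'])
for t in ['tape_edge','leg','push_pin','clamp_mouth']: 
    for d in lm('wrist',t,1): print(t,d, wh(d[1]).round(4))
for n,u,v,z in [('mid',365,358,.043),('foot near',375,228,.045)]: print(n,wh(ray('wrist',u,v,z)).round(4))
cv2.imwrite('pics/c7.png',cv2.resize(im[220:380,250:450,::-1],None,fx=3.7,fy=3.7,interpolation=cv2.INTER_CUBIC))
E
```

```text
10.8 [0.51470341 0.03750061 0.02870546] [0.05404182 0.02367737 0.02870546] [-3.46564004  5.09709182  4.01182428] 0.8211794268451988
tape_edge (0.49, array([0.5434, 0.0273, 0.0381])) [ 0.0368 -0.0015  0.0381]
leg (0.57, array([0.5375, 0.0227, 0.0376])) [0.0339 0.0054 0.0376]
clamp_mouth (0.58, array([ 0.5541, -0.0078,  0.0358])) [ 0.0002 -0.0028  0.0358]
mid [ 0.0091 -0.0002  0.043 ]
foot near [0.0843 0.0007 0.045 ]
```

View pics/c7.png

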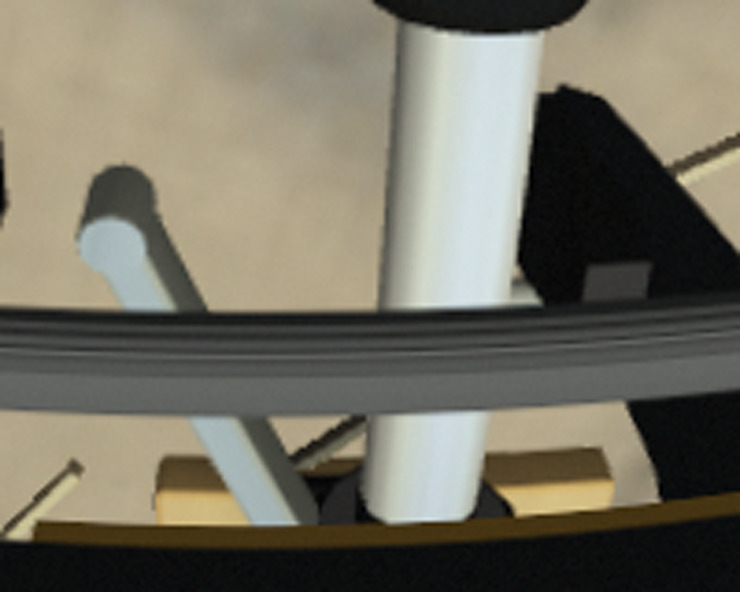

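```bash
python3 - <<'E'
from h import *
im=cv2.imread('pics/w7.png')
cv2.imwrite('pics/c7b.png',cv2.resize(im[335:370,320:410],None,fx=8.5,fy=8.5,interpolation=cv2.INTER_NEAREST))
for u in (360,364,368): print(u,im[345:368,u].mean(1).astype(int).tolist())
for v in (356,358,360,362): print(v,wh(ray('wrist',364,v,.043)).round(4))
for u,v in ((319.6+17,355),(385,355)): print(wh(ray('wrist',u,v,.034)).round(4))
E
```

```text
360 [203, 203, 203, 203, 201, 202, 202, 203, 201, 201, 202, 202, 203, 203, 203, 202, 100, 47, 47, 45, 45, 43, 23]
364 [208, 208, 207, 207, 206, 206, 204, 206, 204, 205, 205, 206, 206, 207, 206, 206, 47, 45, 44, 45, 47, 39, 22]
368 [213, 212, 212, 212, 212, 211, 211, 211, 211, 211, 211, 211, 209, 207, 209, 195, 47, 47, 45, 44, 45, 35, 18]
356 [0.0107 0.0004 0.043 ]
358 [0.0092 0.0003 0.043 ]
360 [0.0076 0.0002 0.043 ]
362 [0.006  0.0001 0.043 ]
[0.0034 0.0142 0.034 ]
[ 0.0014 -0.0135  0.034 ]
```

View pics/c7b.png

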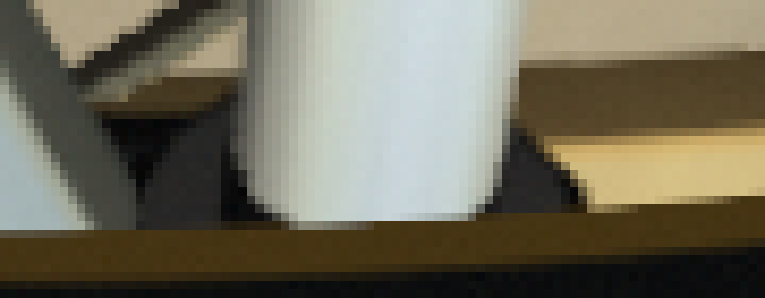

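```bash
cat >> h.py <<'E'
def proj(cam,P,T=None):
    c=arm.calibration(cam); K=np.array(c['mtx']); T=np.array(c['world_from_camera']) if T is None else T
    p=T[:3,:3].T@(np.array(P)-T[:3,3])*[1,-1,-1]
    if cam=='wrist':
        r=np.hypot(p[0],p[1]); t=np.arctan2(r,p[2]); a=p[:2]/r*t
    else: a=p[:2]/p[2]
    return a*[K[0,0],K[1,1]]+K[:2,2]
E
python3 - <<'E'
from h import *
im=cv2.imread('pics/w7.png')
x0,y0,f=320,330,8.5
c=cv2.resize(im[y0:370,x0:410],None,fx=f,fy=f,interpolation=cv2.INTER_NEAREST)
for X,col in ((.004,(0,0,255)),(.006,(0,255,0)),(.008,(255,0,0)),(.010,(0,255,255))):
    pts=[]
    for a in np.linspace(-.3,np.pi+.3,40):
        p=proj('wrist',hw(X,-.0005+.009*np.cos(a),.034+.009*np.sin(a))); pts.append(((p+0.5-[x0,y0])*f))
    cv2.polylines(c,[np.int32(pts)],False,col,1)
for X in(0,):
    pts=[((proj('wrist',hw(X,-.0005+.018*np.cos(a),.034+.018*np.sin(a)))+.5-[x0,y0])*f) for a in np.linspace(0,np.pi,40)]
    cv2.polylines(c,[np.int32(pts)],False,(255,0,255),1)
cv2.imwrite('pics/c7c.png',c)
E
```

```text
(no output)
```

View pics/c7c.png

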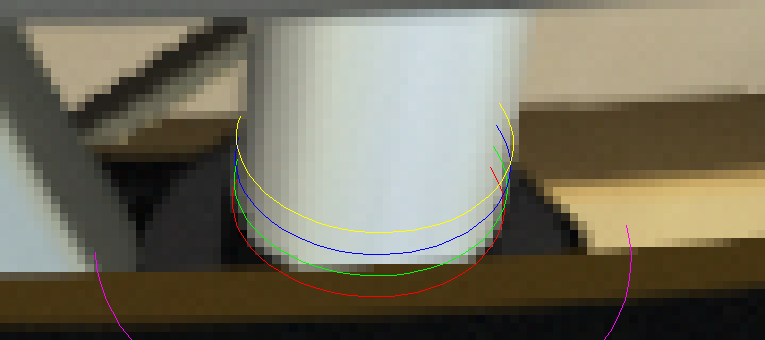

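Emit:
{"op": "move_arm", "data": {"steps": [{"travel": [0, 0.02, 0], "dr": [0, 0, 0]}, {"travel": [0, 0.034, 0], "dr": [0, 0, 0]}, {"travel": [0, 0.034, 0], "dr": [0, 0, 0]}], "claw": -0.4}}

```text
time: 11.25
tcp_pos: [0.5192, 0.0385, 0.0288]
ee_rot: [0.614, 0.79, 0.001, 0.0]
wrist_force: [2.4, 7.5, -0.4]
grip_width: 0.7
```

Emit:
{"op": "move_arm", "data": {"steps": [{"travel": [0, 0.03, 0], "dr": [0, 0, 0]}, {"travel": [0, 0.058, 0], "dr": [0, 0, 0]}, {"travel": [0, 0.058, 0], "dr": [0, 0, 0]}], "claw": -0.14}}

```text
time: 11.5
tcp_pos: [0.5241, 0.0402, 0.0287]
ee_rot: [0.614, 0.79, 0.0, -0.001]
wrist_force: [-0.9, 9.4, 1.9]
grip_width: 0.57
```

```bash
python3 - <<'E'
from h import *
s=arm.state(); print(s['time'],s['tcp_pos'],wh(s['tcp_pos']),s['wrist_force'],s['grip_width'])
F=s['wrist_force'];c,q=np.cos(A),np.sin(A);print('F housing',c*F[0]+q*F[1],-q*F[0]+c*F[1])
E
```

```text
11.5 [0.52406978 0.0402497  0.02865461] [0.0543071  0.0139195  0.02865461] [-0.90699952  9.42260904  1.89011104] 0.57029200877511
F housing 9.341687982523839 -1.5300571537422643
```

Emit:
{"op": "move_arm", "data": {"steps": [{"travel": [0, 0.03, 0], "dr": [0, 0, 0]}, {"travel": [0, 0.045, 0], "dr": [0, 0, 0]}, {"travel": [0, 0.045, 0], "dr": [0, 0, 0]}], "claw": 0.09}}

```text
time: 11.75
tcp_pos: [0.5288, 0.0411, 0.0286]
ee_rot: [0.614, 0.79, 0.001, -0.0]
wrist_force: [2.8, 7.1, -1.0]
grip_width: 0.454
```

Emit:
{"op": "move_arm", "data": {"steps": [{"travel": [0, 0.02, 0], "dr": [0, 0, 0]}, {"travel": [0, 0.03, 0], "dr": [0, 0, 0]}, {"travel": [0, 0.03, 0], "dr": [0, 0, 0]}], "claw": 0.23}}

```text
time: 12.0
tcp_pos: [0.5319, 0.0415, 0.0286]
ee_rot: [0.614, 0.789, 0.0, 0.0]
wrist_force: [3.5, 5.6, -2.1]
grip_width: 0.384
```

```bash
python3 - <<'E'
from h import *
s=arm.state(); print(s['time'],s['tcp_pos'],wh(s['tcp_pos']),s['wrist_force'],s['grip_width'])
F=s['wrist_force'];c,q=np.cos(A),np.sin(A);print('F housing',c*F[0]+q*F[1],-q*F[0]+c*F[1])
E
```

```text
12.0 [0.53186004 0.04150506 0.02863485] [0.05353083 0.00606702 0.02863485] [ 3.45887174  5.64355285 -2.0767681 ] 0.3837893170730802
F housing 4.572764779088548 -4.785739727247047
```

Emit:
{"op": "move_arm", "data": {"steps": [{"travel": [0, 0.01, 0], "dr": [0, 0, 0]}, {"travel": [0, 0.015, 0], "dr": [0, 0, 0]}, {"travel": [0, 0.015, 0], "dr": [0, 0, 0]}, {"travel": [0, 0.015, 0], "dr": [0, 0, 0]}], "claw": 0.6}}

```text
time: 12.33
tcp_pos: [0.5356, 0.0419, 0.0288]
ee_rot: [0.614, 0.789, 0.002, 0.003]
wrist_force: [16.4, 8.9, -13.5]
grip_width: 0.293
```

```bash
python3 - <<'E'
from h import *
s=arm.state(); print(s['time'],s['tcp_pos'],wh(s['tcp_pos']),s['wrist_force'],s['grip_width'],s['grip_width']*88)
F=s['wrist_force'];c,q=np.cos(A),np.sin(A);print('F housing',c*F[0]+q*F[1],-q*F[0]+c*F[1])
im=snap('wrist','w8')
x0,y0,f=320,330,8.5
cc=cv2.resize(im[y0:370,x0:410,::-1],None,fx=f,fy=f,interpolation=cv2.INTER_NEAREST)
for X,col in ((.002,(255,0,255)),(.004,(0,0,255)),(.006,(0,255,0)),(.008,(255,0,0)),(.010,(0,255,255))):
    pts=[((proj('wrist',hw(X,-.0005+.009*np.cos(a),.034+.009*np.sin(a)))+0.5-[x0,y0])*f) for a in np.linspace(-.3,np.pi+.3,40)]
    cv2.polylines(cc,[np.int32(pts)],False,col,1)
cv2.imwrite('pics/c8.png',cc)
for t in ['leg','cam_lever','lever_tip','clamp_mouth']: 
    for d in lm('wrist',t,1): print(t,d, wh(d[1]).round(4))
E
```

```text
12.3333 [0.53556407 0.04188595 0.02876251] [0.0529529  0.00238858 0.02876251] [ 16.39938215   8.91966662 -13.47625931] 0.292670334541158 25.7549894396219
F housing 4.434589704036518 -18.133797219358275
leg (0.78, array([0.5398, 0.026 , 0.0369])) [0.0365 0.0024 0.0369]
cam_lever (0.79, array([ 0.5403, -0.0186,  0.0365])) [-0.0067  0.0133  0.0365]
lever_tip (0.79, array([0.5147, 0.0468, 0.037 ])) [0.063  0.0213 0.037 ]
clamp_mouth (0.65, array([ 0.5555, -0.0085,  0.0331])) [-0.0009 -0.004   0.0331]
```

View pics/w8.png

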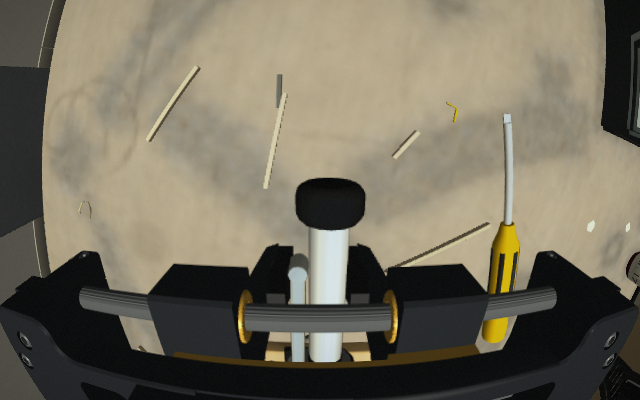

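View pics/c8.png

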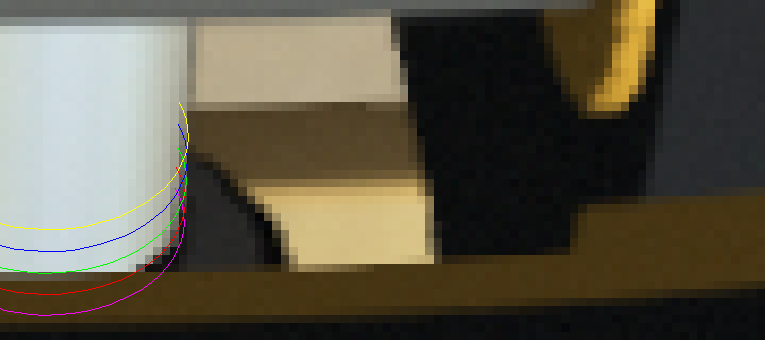

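Emit:
{"op": "move_arm", "data": {"steps": [{"travel": [0, 0.01, 0], "dr": [0, 0, 0]}, {"travel": [0, 0.02, 0], "dr": [0, 0, 0]}, {"travel": [0, 0.02, 0], "dr": [0, 0, 0]}, {"travel": [0, 0.02, 0], "dr": [0, 0, 0]}, {"travel": [0, 0.02, 0], "dr": [0, 0, 0]}, {"travel": [0, 0.02, 0], "dr": [0, 0, 0]}]}}

```text
time: 13.08
tcp_pos: [0.5358, 0.042, 0.0287]
ee_rot: [0.614, 0.789, 0.001, 0.001]
wrist_force: [7.1, 4.0, -4.4]
grip_width: 0.282
```

```bash
python3 - <<'E'
from h import *
s=arm.state(); print(s['time'],s['tcp_pos'],wh(s['tcp_pos']),s['wrist_force'],s['torque'],s['grip_width']*88)
F=s['wrist_force'];c,q=np.cos(A),np.sin(A);print('F housing',c*F[0]+q*F[1],-q*F[0]+c*F[1])
im=snap('wrist','w9')
x0,y0,f=270,330,8
cc=cv2.resize(im[y0:370,x0:360,::-1],None,fx=f,fy=f,interpolation=cv2.INTER_NEAREST)
for X,col in ((.002,(255,0,255)),(.004,(0,0,255)),(.006,(0,255,0)),(.008,(255,0,0))):
    pts=[((proj('wrist',hw(X,-.0012+.009*np.cos(a),.034+.009*np.sin(a)))+0.5-[x0,y0])*f) for a in np.linspace(-.3,np.pi+.3,40)]
    cv2.polylines(cc,[np.int32(pts)],False,col,1)
cv2.imwrite('pics/c9.png',cc)
cv2.imwrite('pics/c9b.png',cv2.resize(im[170:370,230:430,::-1],None,fx=2.9,fy=2.9))
for c_ in ['wrist','top','scene']:
  if c_!='wrist': snap(c_,c_+'9')
  for t in ['leg','cam_lever','lever_tip','clamp_mouth','push_pin','tape_edge']: 
    for d in lm(c_,t,1): print(c_,t,d[0], wh(d[1]).round(4))
E
```

```text
13.0833 [0.5358085  0.0419916  0.02872312] [0.0529926  0.00212527 0.02872312] [ 7.12391945  3.95289389 -4.43216372] [ 0.56215776 -0.86703614  0.02168682] 24.792122153143247
F housing 2.001975260482027 -7.897321920753444
wrist leg 0.85 [0.0353 0.0016 0.0357]
wrist cam_lever 0.7 [-0.0101  0.013   0.0365]
wrist lever_tip 0.71 [-0.0009  0.      0.0006]
wrist clamp_mouth 0.6 [-0.0004 -0.0036  0.036 ]
top leg 0.51 [ 0.0533 -0.1129  0.    ]
top clamp_mouth 0.66 [-0.0004  0.0019  0.0358]
scene leg 0.73 [ 0.0338 -0.0008  0.0349]
scene lever_tip 0.49 [0.0611 0.0166 0.0345]
scene clamp_mouth 0.55 [-0.0008  0.0025  0.033 ]
scene push_pin 0.82 [ 0.0386 -0.0184  0.0312]
```

View pics/c9.png

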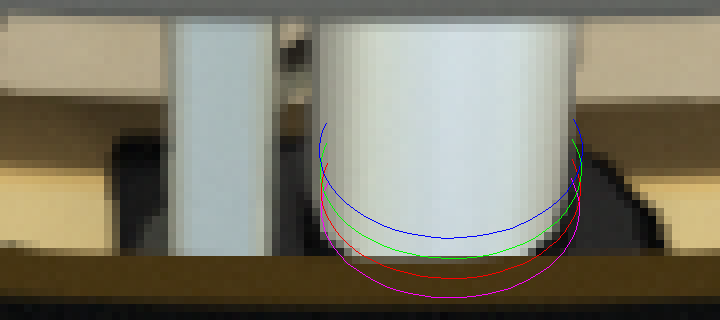

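View pics/c9b.png

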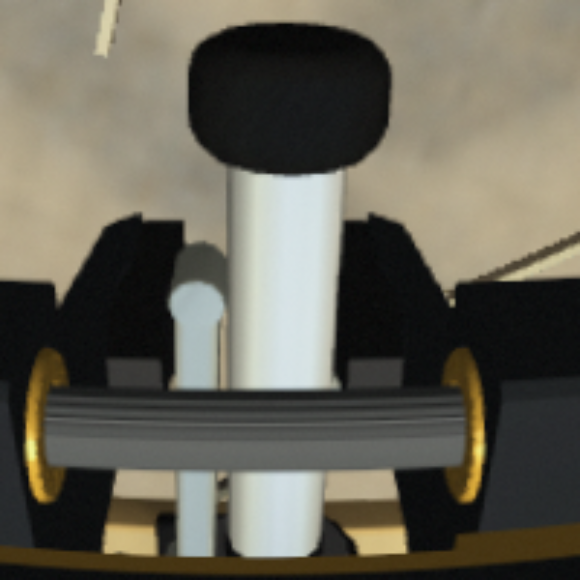

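```bash
python3 - <<'E'
from h import *
im=cv2.imread('pics/w9.png').astype(int).mean(2)
for v in (245,280,285,290,340,345,350,354):
    print(v,im[v,285:352].astype(int).tolist())
E
```

```text
245 [124, 126, 123, 123, 122, 122, 122, 123, 132, 145, 144, 146, 145, 144, 145, 146, 143, 144, 142, 142, 141, 142, 140, 99, 101, 126, 145, 153, 162, 174, 184, 193, 201, 211, 212, 212, 213, 213, 215, 216, 218, 219, 221, 222, 223, 223, 222, 222, 222, 221, 221, 221, 222, 223, 222, 220, 214, 209, 204, 199, 196, 190, 147, 123, 113, 112, 112]
280 [10, 12, 13, 15, 15, 120, 170, 182, 183, 184, 184, 184, 185, 186, 187, 187, 186, 188, 188, 178, 147, 136, 154, 121, 108, 133, 151, 159, 170, 181, 190, 200, 208, 213, 212, 213, 214, 216, 217, 218, 220, 222, 223, 223, 224, 224, 223, 222, 222, 223, 223, 224, 224, 221, 217, 211, 206, 199, 194, 185, 125, 27, 10, 10, 10, 11, 10]
285 [9, 13, 13, 12, 15, 106, 158, 170, 180, 183, 185, 186, 185, 184, 184, 183, 184, 180, 179, 160, 101, 158, 141, 111, 108, 133, 150, 158, 168, 180, 192, 203, 209, 213, 213, 212, 215, 216, 217, 218, 220, 222, 224, 224, 224, 223, 223, 223, 223, 223, 224, 224, 223, 219, 215, 209, 204, 197, 192, 174, 106, 11, 9, 11, 10, 10, 12]
290 [13, 12, 12, 15, 17, 102, 161, 171, 182, 184, 184, 183, 183, 184, 184, 183, 183, 180, 177, 158, 86, 1
[... 813 characters left out ...]
192, 183, 173, 147, 84, 55, 59, 59, 60, 61, 61, 62, 62, 61, 60]
350 [13, 14, 13, 16, 14, 52, 128, 162, 173, 179, 180, 180, 180, 179, 178, 179, 173, 167, 133, 78, 41, 38, 44, 63, 104, 142, 151, 162, 175, 187, 194, 200, 203, 204, 206, 209, 210, 210, 210, 213, 215, 215, 216, 213, 213, 212, 212, 212, 211, 208, 201, 194, 186, 178, 164, 125, 53, 38, 33, 17, 17, 39, 58, 65, 66, 68, 67]
354 [22, 24, 24, 25, 23, 43, 128, 161, 171, 178, 179, 179, 180, 179, 177, 177, 173, 169, 125, 69, 39, 36, 28, 42, 104, 140, 148, 162, 176, 187, 194, 200, 201, 204, 206, 207, 209, 209, 208, 211, 213, 214, 213, 213, 210, 211, 211, 210, 209, 204, 197, 191, 183, 173, 155, 98, 30, 38, 40, 40, 39, 40, 25, 16, 62, 128, 166]
```

```bash
python3 - <<'E'
from h import *
def rows(z,pts): 
    P=np.array([wh(ray('wrist',u,v,z)) for u,v in pts]); print((P*1e3).round(1).tolist()); return np.polyfit(P[:,0],P[:,1],1)
for z in (.0395,.0415,.0435):
    a=rows(z,[(297.5,285),(297.6,290),(297.2,345),(297.3,350),(297.2,354)]); print('lever',z,a)
a=rows(.034,[((308.8+346.7)/2,245),((308.8+345.2)/2,280),((308.8+345)/2,285),((308.8+344.4)/2,290),((309+341)/2,345),((308.8+340.6)/2,350),((308.8+340.2)/2,354)]); print('leg',a)
P=[wh(ray('wrist',u,v,.034)) for u,v in ((309,245),(347,245),(308.8,285),(345.2,285),(308.8,350),(340.6,350))]; print((np.array(P)*1e3).round(1).tolist())
P=[wh(ray('wrist',u,v,.0415)) for u,v in ((290,285),(304.7,285),(290.9,350),(303.6,350))]; print((np.array(P)*1e3).round(1).tolist())
E
```

```text
[[53.3, 12.1, 39.5], [50.5, 12.2, 39.5], [15.5, 13.9, 39.5], [11.7, 14.0, 39.5], [8.6, 14.2, 39.5]]
lever 0.0395 [-0.04679035  0.01460655]
[[54.5, 12.0, 41.5], [51.8, 12.0, 41.5], [17.3, 13.7, 41.5], [13.6, 13.8, 41.5], [10.6, 14.0, 41.5]]
lever 0.0415 [-0.04679035  0.01450613]
[[55.8, 11.8, 43.5], [53.1, 11.9, 43.5], [19.2, 13.5, 43.5], [15.6, 13.6, 43.5], [12.6, 13.8, 43.5]]
lever 0.0435 [-0.04679035  0.0144057 ]
[[71.0, -1.8, 34.0], [52.6, -1.6, 34.0], [49.8, -1.5, 34.0], [46.9, -1.4, 34.0], [10.3, -0.7, 34.0], [6.4, -0.6, 34.0], [3.2, -0.5, 34.0]]
leg [-0.02056157 -0.00044365]
[[71.1, 6.6, 34.0], [70.9, -10.6, 34.0], [49.9, 7.2, 34.0], [49.6, -10.3, 34.0], [6.5, 8.2, 34.0], [6.1, -9.3, 34.0]]
[[54.5, 15.4, 41.5], [54.5, 8.7, 41.5], [13.6, 17.2, 41.5], [13.7, 10.6, 41.5]]
```

Emit:
{"op": "move_arm", "data": {"steps": [{"travel": [0, 0.01, 0], "dr": [0, 0, 0]}, {"travel": [0, 0.01, 0], "dr": [0, 0, 0]}, {"travel": [0, 0.01, 0], "dr": [0, 0, 0]}, {"travel": [0, 0.01, 0], "dr": [0, 0, 0]}, {"travel": [0, 0.01, 0], "dr": [0, 0, 0]}, {"travel": [0, 0.01, 0], "dr": [0, 0, 0]}, {"travel": [0, 0.01, 0], "dr": [0, 0, 0]}, {"travel": [0, 0.01, 0], "dr": [0, 0, 0]}, {"travel": [0, 0.01, 0], "dr": [0, 0, 0]}, {"travel": [0, 0.01, 0], "dr": [0, 0, 0]}]}}

```text
time: 14.97
tcp_pos: [0.5359, 0.042, 0.0287]
ee_rot: [0.614, 0.789, -0.0, -0.0]
wrist_force: [1.3, 0.9, -2.1]
grip_width: 0.283
```

```bash
python3 - <<'E'
from h import *
s=arm.state(); print(s['time'],wh(s['tcp_pos']),s['wrist_force'],s['torque'],s['grip_width']*88)
F=s['wrist_force'];c,q=np.cos(A),np.sin(A);print('F housing',c*F[0]+q*F[1],-q*F[0]+c*F[1])
im=snap('wrist','w10').astype(int).mean(2)
for v in (285,350):
    r=im[v]; print(v,r[285:350].astype(int).tolist())
    
E
```

```text
14.9667 [0.05301349 0.00205426 0.02867495] [ 1.28590987  0.93399636 -2.07670514] [ 0.19308537 -0.18593648 -0.03744228] 24.92281363388258
F housing 0.5745292993046869 -1.4818331461372745
285 [10, 11, 14, 14, 17, 107, 159, 171, 181, 183, 185, 185, 183, 184, 184, 182, 184, 182, 178, 161, 100, 158, 144, 114, 116, 140, 152, 162, 174, 184, 196, 204, 211, 212, 212, 213, 213, 215, 217, 219, 220, 223, 223, 224, 224, 224, 224, 223, 224, 223, 223, 224, 222, 218, 212, 207, 200, 195, 190, 161, 93, 14, 10, 12, 10]
350 [17, 14, 13, 14, 14, 61, 142, 166, 177, 179, 179, 178, 178, 178, 178, 177, 173, 172, 119, 65, 40, 38, 48, 76, 113, 144, 153, 165, 179, 190, 197, 201, 203, 206, 206, 210, 209, 209, 210, 214, 214, 214, 215, 213, 212, 213, 212, 211, 211, 206, 200, 192, 186, 176, 159, 112, 45, 39, 29, 19, 25, 58, 64, 66, 64]
```

```bash
python3 - <<'E'
from h import *
print(arm.sign_off()); print(arm.state()['time'])
E
```

```text
the job is handed in; nothing more can be done
None
the job is handed in; nothing more can be done
```

I pressed the pedal down to its stop and the leg sprang out. I then pushed the leg back in by its pin until the tape edge met the clamp mouth, and swung the cam lever closed by pinching it against the leg. The job was handed in at about 15 s with the fingers still holding on; it reported no verdict.

**Last checks:**
- **Tape edge:** the arm's travel (41.3 mm from pin contact, against about 40.5 mm measured from tape edge to mouth) and the wrist picture put it within about 1–2 mm of the mouth. The band's clamp-side edge was hidden behind the gripper, so this comes from the far edge of the band and the travel.
- **Lever:** it measured about 0.02–0.03 rad past parallel to the leg, against the 0.06 rad allowed.
- **Grip:** the forces at the wrist were steady and balanced at the end. I could not read the force of each finger separately, so the 1 N minimum on the leg and on the lever is not confirmed directly.
- **Loose things:** the arm's path kept clear of them, but I did not measure their positions again at the end.

**One disagreement:** the finger opening read about 25 mm, where leg and lever together should measure 28 mm. The lever being slightly over-closed explains part of it. I put the rest down to give in the finger pads.

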